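# Hook the flask retaining spring onto its post with the spring puller

### The job

Secure the flask on the shaker: move the small carton out of the way of the spring puller and leave it standing, pick the puller up by its handle, and with the puller's bent tip in the spring's end eye stretch the spring, swing it across the open side of the flask and let its hook settle round the anchor post, without pulling it more than about two centimetres past the post. Touch the spring only with the puller, disturb none of the glassware and bottles, and lay the puller flat on the bench when the spring holds by itself.

Things in the scene. Friction and masses are not known exactly. Their poses are not given: they have to be found in the camera images.
- shaker: White orbital shaker, fixed; origin on the bench under its centre. Platform 270 x 300 mm, its top 100 mm above the bench. In its frame (x away from the robot at yaw 0, y left, z up) the spring pivots at (70, 105) mm, the anchor post stands at (70, -65) mm, the flask at about (12, 20) mm.
- post: Fixed upright steel anchor post on the platform, 8 mm diameter, with a 15 mm head 46 to 50 mm above its foot. Origin: centre of its foot on the platform top (100 mm above the bench). 170 mm from the spring's pivot.
- spring: Steel retaining spring on a vertical pivot, level, moves only in its level plane. Origin on the pivot axis at wire height, 135 mm above the bench; x along the spring to its hook, y to the side it starts swung out to (away from the flask). Let B be the distance from the pivot to the hook's cross wire: B = 130 mm + tensioner setting + stretch. Coil up to about B - 42 mm, then hook, then eye.
- pivot (a point): Same point as the spring's origin, but turning with the shaker. The tensioner setting in B is anywhere from 0 to 16 mm, constant in a run and not reported: find the eye by touch or sight. A tip let down beyond the eye meets nothing when pulled outward; a tip that lands on wire stops short.
- pivot_top (a point): The pivot axis 14 mm above the spring: the top of the pivot pin. The spring's end eye, for the puller, is a wire loop (4 mm wire) from the cross wire, x = B, to x = B + 24 mm (wire centres); 18 mm wide up to B + 14, narrowing to 6 mm at its outer end. The 7 mm puller tip fits in it from x = B + 5.5 to B + 18.5 mm at y = 0 and centres itself when pulled outward.
- seat (a point): Point on the post's axis at wire height (135 mm above the bench). The hook is a J of 4 mm wire open towards the pivot: shank at y = +9 mm, cross wire at x = B, barb at y = -9 mm back to B - 9 mm; 14 mm clear inside, so 3 mm play each side of the post. Seated: B = 176 mm. To bring the barb round the post's outer side B must be at least 186 mm.
- swing (a joint): Swing of the spring about its pivot (rad): 0 in line from pivot to post, positive swung away from the flask; range -0.12 to 0.8. Turns almost freely (0.02 N m) and stays where it is left.
- stretch (a joint): Stretch of the spring beyond its free length (m), 0 at rest, range to 0.08; overstretched beyond 0.072. Pull 1.5 N + 110 N/m x stretch (on the post 4.8 to 6.6 N).
- puller: Spring puller lying on the bench, about 140 g: black flat-sided handle 80 long x 20 wide x 32 mm tall; origin under the handle's middle at its underside; x towards the tip. An 8 mm round steel shaft, axis 26 mm above the underside, runs to x = 125 mm, then bends straight down as a 7 mm round tip ending 1 mm above underside level. Underside 10 mm below the wire puts the tip 9 mm through the eye.
- carton: Small cardboard carton, 60 x 50 mm and 90 mm tall, about 0.2 kg, origin under its centre, x along its 60 mm side. Stands 6 mm beside the puller's handle on its +y side (the robot's side), where it leaves no room for a finger.
- flask: Glass conical flask 135 mm tall, 84 mm wide at the foot, standing on the shaker platform; origin under its centre. Leave it alone.
- dropper: Amber dropper bottle, 32 mm wide, 86 mm tall, origin under its centre. Leave it alone.
- petri: Clear petri dish, 63 mm wide, 16 mm tall, origin under its centre. Leave it alone.
- beaker: Glass beaker, 68 mm wide, 90 mm tall, origin under its centre. Leave it alone.
- reagent: Amber reagent bottle, 68 mm wide, 150 mm tall, origin under its centre. Leave it alone.
- jar: White jar, 60 mm wide, 75 mm tall, origin under its centre. Leave it alone.
Not all that is in view belongs to the job. What is shaped like the carton but orange or purple is not meant.

How it is judged:
On the way, in this order (a step that is already met when the one before it is completed fails the run):
1. the carton has been moved at least 30 mm out of the way and stands upright (distance of carton from where it was at the start of the episode above 0.03 m and angle between carton's own z axis and vertical below 0.1 rad and linear speed of carton below 0.02 m/s and height (world z) of carton below 0.01 m), for 0.2 s.
2. the puller, off the bench, holds the spring stretched by its eye (value of joint stretch above 0.025 m and contact force between puller and spring above 2.5 N and height (world z) of puller above 0.08 m), for 0.2 s.
At the end, for the whole second after the job is handed in: The hook sits round the post, pulling on it with over 3 N (swing within 0.05 rad of 0, stretch 25 to 50 mm); the puller lies flat and still on the bench (0.1 rad, 10 mm), off the spring; the carton stands upright on the bench, 30 mm or more from its start; the flask is upright (contact force between spring and post above 3 N and value of joint swing between -0.05 and 0.05 rad and value of joint stretch between 0.025 and 0.05 m and height (world z) of each of puller, carton below 0.01 m and angle between each of puller, carton, flask's own z axis and vertical below 0.1 rad and linear speed of puller below 0.02 m/s and contact force between puller and spring below 0.1 N and distance of carton from where it was at the start of the episode above 0.03 m); the robot touches nothing.
It fails at once if the spring is touched by the fingers or the arm instead of the puller (contact force between any of the fingers, the arm and spring above 1 N).
It fails at once if the spring is overstretched (stretch beyond 72 mm) (value of joint stretch above 0.072 m).
It fails at once if the carton is tipped over (angle between carton's own z axis and vertical above 0.6 rad).
It fails at once if the flask is tipped or shifted more than 25 mm (angle between flask's own z axis and vertical above 0.3 rad or distance of flask from where it was at the start of the episode above 0.025 m).
It fails at once if a bystander (dropper, petri dish, beaker, bottle, jar) is tipped or shifted more than 25 mm (angle between any of dropper, petri, beaker, reagent, jar's own z axis and vertical above 0.3 rad or distance of any of dropper, petri, beaker, reagent, jar from where it was at the start of the episode above 0.025 m).
It also fails if it takes over 72 s, if anything falls off the work surface, if the arm or the gripper's body presses on something with over 40 N, if the wrist force passes 120 N, or if a joint passes its speed limit or range.

### The arm

A 6-joint arm with a two-finger parallel gripper is mounted at the origin on the work surface. World frame = base frame: x ahead of the robot, y to its left, z up, the work surface at z = 0. Lengths are in m, angles in rad, forces in N, time in s.
With the tool pointing down it reaches from about 0.425 to 1.125 m from the base axis. Payload 14.9 kg.
Tool frame: the origin (TCP) lies midway between the tips of the shut fingers; the grasp point (between the pads) lies 19 mm behind it (env.grip_point_offset is the z of the grasp point in the tool frame, in m); z points along the fingers, x is the direction in which the jaws open and shut, and the axes are right-handed (so a half turn about z gives the same grasp; the last joint's range is limited). The gripper opens to 91 mm and grips with 3 to 60 N. Pads are 32 mm wide; open, the fingers measure 118 mm over their backs; the gripper's body (76 mm by 178 mm) begins 60 mm behind the grasp point.
Start: joints at [-1.169, 0.379, 1.734, -0, 1.028, -0.033], TCP at [0.295, -0.635, 0.214] pointing down, gripper open.
Joint ranges: [-2.77, 2.77], [-0.74, 2.19], [0, 2.66], [-1.06, 4.2], [0.31, 2.87], [-3.08, 3.08]. Speed limits (rad/s): [1.89, 1.89, 2.39, 3.14, 3.14, 3.14].

### API

Orientations are given as a rotation vector (axis times angle).
In Python, from cell import env gives the robot as it stands.
- The arm moves only by the shell command python3 -m crank 'ROWS'. ROWS is JSON, a list of rows, each a list of 7 numbers: the turn, a rotation vector about the tool's x, y, z in rad, then the shift along the tool's x, y, z in mm, then the closure, from -1 (fully open) to 1 (shut), so that 0 is half open. A call has 1 to 20 rows; each row is the pose to reach, as a shift and turn from the pose commanded when the call began, along the tool's axes at that moment; what a row does not reach only later rows make up. A row lasts 1/10 s, in which the tool goes at most 50 mm and 8.59 degrees, less where a joint would pass 70% of its speed; a pose out of reach is approached as far as the arm can. A call with a gripper value outside its range is refused whole. The fingers move at their own pace and stop on an object; the grip force is fixed at half the most. Time passes only in rows, so rows that repeat a pose let the fingers close. It gives the time, the measured TCP pose, the force and the opening at its end, in the units of the state.
- env.sense(): the state, without advancing time (a new reading comes with each control period).
- env.capture(name): name is "scene" or "top" or "wrist"; returns the picture (480x640x3 uint8, red, green, blue); there is no depth.
- env.camera_info(name): a dict with "intrinsics" (3x3 intrinsics, pixels), "rvec" (rotation vector, rad) and "tvec" (3), from world to camera coordinates, as OpenCV has them. Camera axes: x right, y down, z forward; pixel columns grow to the right and rows downward; lengths in m; the calibration is good to about 2 mm. The wrist camera is an equidistant fisheye: a pixel r from the principal point sees the ray r / f radians off the axis. A picture is of the moment at which its call begins: read the wrist's pose just before it. camera_info takes no time and is no camera call; for the wrist camera it gives the pose at the moment of the call.
- env.job_done(): hands the job in, once; it reports no verdict.
The state is a dict: "time": time; "q": joint angles; "qd": joint speeds; "joint_torque": joint torques, N m; "tool_pos": TCP position; "ee_rot": TCP orientation; "ft_force": force on the tool from outside, world axes, zero at the start; "moment": the same for the moment, N m; "finger_gap": opening from 0.0 (shut) to 1.0 (fully open).
Only numpy, scipy, OpenCV 4.12 (cv2) and the standard library are available. Lean on these libraries where they do the work, as an engineer would, in place of code of your own. Each camera call takes 0.05 s, during which the arm holds its last target. There are 200 camera calls.

## Working session

There is one attempt and no reset: what is moved stays moved. The work goes in short steps, Python scripts to look and compute and a shell command to move; the robot and the scene stay as the last step left them, time stands still between calls to the robot, and variables do not carry over. Pictures are saved under pics/ and viewed, about 8 in all and at most 12, crops included, and the job is handed in when it is done.

```bash
mkdir -p pics; ls; cat > h.py <<'E'
import numpy as np, cv2
from scipy.spatial.transform import Rotation as R
from cell import env
def ray(ci,uv,fish=False):
    K=np.array(ci["intrinsics"]);Rm=R.from_rotvec(ci["rvec"]).as_matrix();t=np.array(ci["tvec"])
    x=(uv[0]-K[0,2])/K[0,0];y=(uv[1]-K[1,2])/K[1,1]
    if fish:
        th=np.hypot(x,y);s=np.sin(th)/max(th,1e-9);d=np.array([x*s,y*s,np.cos(th)])
    else: d=np.array([x,y,1.])
    return -Rm.T@t, Rm.T@d
def atz(ci,uv,z,fish=False):
    o,d=ray(ci,uv,fish);return o+d*(z-o[2])/d[2]
def proj(ci,P,fish=False):
    K=np.array(ci["intrinsics"]);p=R.from_rotvec(ci["rvec"]).as_matrix()@np.array(P,float)+np.array(ci["tvec"])
    if fish:
        r=np.hypot(p[0],p[1]);th=np.arctan2(r,p[2]);q=p[:2]/max(r,1e-9)*th
    else:q=p[:2]/p[2]
    return K[0,0]*q[0]+K[0,2],K[1,1]*q[1]+K[1,2]
def tri(rays):
    A=0;b=0
    for o,d in rays:
        d=d/np.linalg.norm(d);M=np.eye(3)-np.outer(d,d);A=A+M;b=b+M@o
    return np.linalg.solve(A,b)
def snap(name,out,box=None,sc=1):
    ci=env.camera_info(name);im=env.capture(name)
    cv2.imwrite('pics/raw_'+out+'.png',im[:,:,::-1])
    if box: im=im[box[1]:box[3],box[0]:box[2]]
    if sc!=1: im=cv2.resize(im,None,fx=sc,fy=sc,interpolation=cv2.INTER_CUBIC)
    cv2.imwrite('pics/'+out+'.png',im[:,:,::-1]);return ci
E
python3 - <<'E'
from h import *
import json
for n in("top","scene","wrist"):
    ci=snap(n,n+'0');o,_=ray(ci,(320,240));print(n,o,np.array(ci["intrinsics"]).tolist(), atz(ci,(320,240),0,n=='wrist'))
a=cv2.imread('pics/top0.png');b=cv2.imread('pics/scene0.png')
s=env.sense();print(s["tool_pos"],R.from_rotvec(s["ee_rot"]).as_matrix().round(3),s["time"])
E
```

```text
pics
top [ 0.44924953 -0.09257985  1.03660987] [[462.3468501507042, 0.0, 313.9523600159604], [0.0, 462.3468501507042, 239.9875809001053], [0.0, 0.0, 1.0]] [ 0.58519304 -0.10461054  0.        ]
scene [ 1.2838253  -0.14708672  0.97475203] [[595.1673691189699, 0.0, 318.4118352031957], [0.0, 595.1673691189699, 238.56672485252966], [0.0, 0.0, 1.0]] [ 4.58888544e-01 -4.27719223e-02  1.11022302e-16]
wrist [ 0.365099   -0.60306574  0.38386341] [[371.64829954431775, 0.0, 321.9303265742715], [0.0, 371.64829954431775, 238.17399542578522], [0.0, 0.0, 1.0]] [ 0.26388235 -0.64750291  0.        ]
[ 0.29474272 -0.63459037  0.21344191] [[ 0.421 -0.907 -0.   ]
 [-0.907 -0.421  0.001]
 [-0.001 -0.    -1.   ]] 0.15
```

View pics/top0.png

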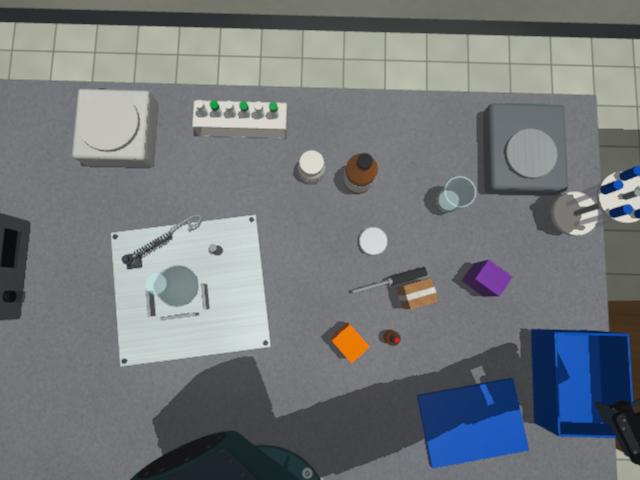

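View pics/scene0.png

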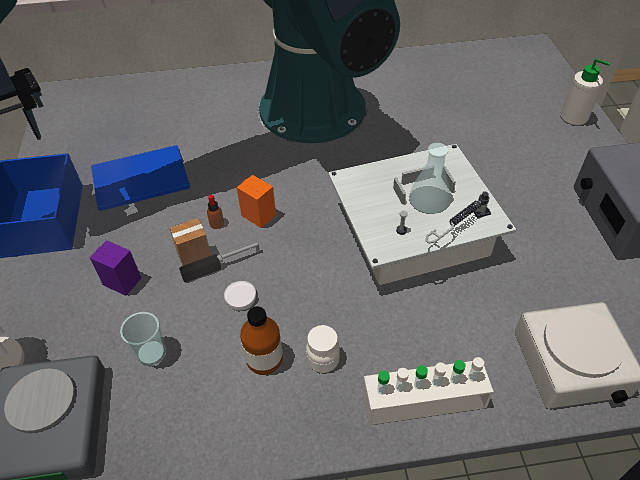

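Top view: the brown taped carton is at (418,293), and the lookalikes are orange (350,343) and purple (487,278). The puller handle is at (408,277) with its tip at (350,291). On the shaker the pivot is at (132,261), the post at (215,250) and the spring eye at (196,222). In the scene view the carton is at (190,242), the puller at (200,268)→(258,247), and the lookalikes at (256,200) and (115,268). I choose the brown taped box beside the black handle and will check it in an enlarged crop.

```bash
python3 - <<'E'
import cv2,numpy as np
a=cv2.imread('pics/raw_top0.png');b=cv2.imread('pics/raw_scene0.png')
def c(im,x,y,w,h,s):return cv2.resize(im[y:y+h,x:x+w],None,fx=s,fy=s,interpolation=cv2.INTER_CUBIC)
# each 400x300
r1=np.hstack([c(a,340,255,100,60,4),c(b,165,215,100,60,4)])
r2=np.hstack([c(a,105,205,133,120,3)[:,:399],c(b,385,175,133,120,3)[:,:399]])
r2=cv2.copyMakeBorder(r2,0,0,0,2,cv2.BORDER_CONSTANT)
cv2.imwrite('pics/crop1.png',np.vstack([r1,r2]))
E
```

```text
(no output)
```

View pics/crop1.png

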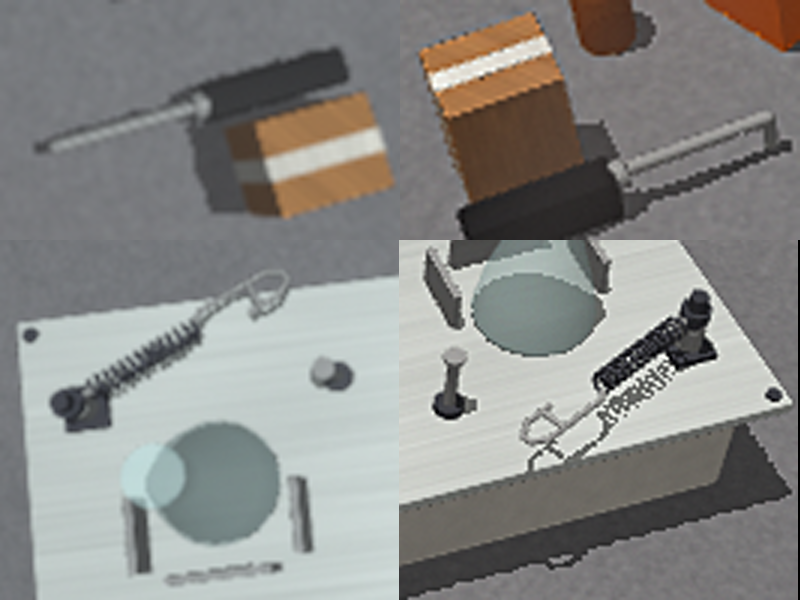

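```bash
cat > m.py <<'E'
from h import *
T=env.camera_info("top");S=env.camera_info("scene")
def two(n,a,b):
    a=(340+a[0]/4,255+a[1]/4) if n[0]!='_' else (105+a[0]/3,205+(a[1]-240)/3)
    b=(165+(b[0]-400)/4,215+b[1]/4) if n[0]!='_' else (385+(b[0]-399)/3,175+(b[1]-240)/3)
    p=tri([ray(T,a),ray(S,b)]);q=proj(T,p);print(n,(p*1000).round(1),'res',np.hypot(q[0]-a[0],q[1]-a[1]).round(2));return p
if __name__=="__main__":
    C=[two('c1',(258,120),(563,80)),two('c2',(368,94),(447,118)),two('c3',(284,218),(535,12)),two('c4',(393,188),(420,50))]
    print('carton',np.mean(C,0),'yaw60',np.degrees(np.arctan2(*(C[0]-C[1])[[1,0]])),np.linalg.norm(C[0]-C[1]),np.linalg.norm(C[0]-C[2]))
    b=two('bend',(42,148),(770,116));j=two('joint',(203,105),(620,175))
    e=atz(T,(425.5,270.5),.032);print('end',e)
    print('puller yaw',np.degrees(np.arctan2(*(b-e)[[1,0]])),np.degrees(np.arctan2(*(b-j)[[1,0]])))
    P=two('_post',(325,370),(455,355));V=two('_piv',(66,400),(699,295));d=P-V;print(np.linalg.norm(d[:2]),np.degrees(np.arctan2(d[1],d[0])))
    for uv in((31,336),):pass
    for n,uv in (('dropper',(393,338)),('orange',(350,335)),('petri',(373,241)),('purple',(488,278)),('jar',(312,167)),('reag',(362,178)),('beaker',(460,190))):print(n,atz(T,uv,.05))
    for n,uv in(('fl',(112,234)),('fr',(257,217)),('nr',(270,345)),('nl',(121,363))):print(n,atz(T,uv,.1))
E
python3 m.py
```

```text
c1 [ 485.6 -276.    89.7] res 1.13
c2 [ 500.4 -332.7   88.6] res 1.01
c3 [ 436.5 -289.3   89. ] res 1.16
c4 [ 453.  -345.9   88.3] res 0.64
carton [ 0.46890259 -0.31095001  0.08888614] yaw60 104.59894149276228 0.05861453927866697 0.05087333524897438
bend [ 469.6 -174.8   24.1] res 0.59
joint [ 495.6 -258.3   23.2] res 1.32
end [ 0.52035587 -0.33515503  0.032     ]
puller yaw 107.55845040123579 107.2646343942048
_post [544.2 104.9 148.4] res 1.14
_piv [520.3 270.3 150.7] res 1.79
0.1670810169813708 -81.78949197970371
dropper [ 0.37580436 -0.26208486  0.05      ]
orange [ 0.37957587 -0.17192809  0.05      ]
petri [ 0.57954915 -0.21810299  0.05      ]
purple [ 0.50667945 -0.4639215   0.05      ]
jar [ 0.73989072 -0.08239881  0.05      ]
reag [ 0.71807698 -0.19258361  0.05      ]
beaker [ 0.69701375 -0.4069703   0.05      ]
fl [0.57295207 0.32202834 0.1       ]
fr [0.61625168 0.02722501 0.1       ]
nr [ 0.35939795 -0.00956567  0.1       ]
nl [0.31682564 0.28286278 0.1       ]
```

```bash
cat > g.py <<'E'
from h import *
import sys
def goal(*G):
    s=env.sense();M=R.from_rotvec(s["ee_rot"]).as_matrix();p=s["tool_pos"];az=np.degrees(np.arctan2(M[1,0],M[0,0]))
    print('t',s["time"],'pos',np.round(p,4),'az',round(az,2),'tilt',np.round(M[:2,2],4),'gap',s["finger_gap"],'F',np.round(s["ft_force"],1))
    for x,y,z,a in G:
        Mt=np.array([[np.cos(a*np.pi/180),np.sin(a*np.pi/180),0],[np.sin(a*np.pi/180),-np.cos(a*np.pi/180),0],[0,0,-1]]).T
        Mt=np.column_stack([[np.cos(np.radians(a)),np.sin(np.radians(a)),0],[np.sin(np.radians(a)),-np.cos(np.radians(a)),0],[0,0,-1]])
        rv=R.from_matrix(M.T@Mt).as_rotvec();print('[%.3f,%.3f,%.3f, %.1f,%.1f,%.1f]'%(*rv,*(1000*M.T@(np.array([x,y,z])-p))))
if __name__=="__main__": goal(*[tuple(map(float,a.split(','))) for a in sys.argv[1:]])
E
python3 g.py .469,-.311,.15,-75 .469,-.311,.038,-75
```

```text
t 0.15 pos [ 0.2947 -0.6346  0.2134] az -65.09 tilt [-0.0004  0.0008] gap 1.000105296582358 F [-0.2  0.1  0.7]
[0.000,0.001,0.173, -220.0,-294.3,63.6]
[0.000,0.001,0.173, -219.9,-294.3,175.6]
```

```bash
python3 -m crank '[[0,0,0.173,-220,-294,20,-1],[0,0,0.173,-220,-294,20,-1],[0,0,0.173,-220,-294,30,-1],[0,0,0.173,-220,-294,40,-1],[0,0,0.173,-220,-294,50,-1],[0,0,0.173,-220,-294,60,-1],[0,0,0.173,-220,-294,60,-1],[0,0,0.173,-220,-294,60,-1],[0,0,0.173,-220,-294,60,-1],[0,0,0.173,-220,-294,60,-1],[0,0,0.173,-220,-294,60,-1],[0,0,0.173,-220,-294,60,-1]]'; python3 - <<'E'
from h import *
ci=snap("wrist","w1")
E
python3 g.py .469,-.311,.038,-75
```

```text
time: 1.35
tool_pos: [0.4686, -0.3125, 0.1542]
ee_rot: [2.491, -1.914, 0.001]
ft_force: [0.2, -0.5, 0.0]
finger_gap: 1.001
t 1.4 pos [ 0.4686 -0.3124  0.1542] az -75.07 tilt [ 0.0004 -0.0003] gap 1.0018720322200807 F [-0.5  0.2  1.2]
[-0.000,-0.000,-0.001, -1.3,-0.7,116.2]
```

View pics/w1.png

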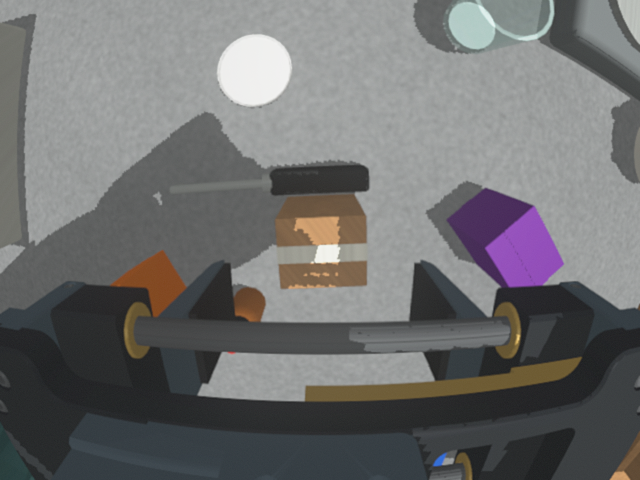

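The brown carton sits centred between the fingers at (321,240), with the puller handle behind it at (320,180). Left of it the dropper (248,305) is clear of the finger. I'm going down.

```bash
python3 -m crank '[[0,0,0,-1,-1,50,-1],[0,0,0,-1,-1,100,-1],[0,0,0,-1,-1,116,-1],[0,0,0,-1,-1,116,-1],[0,0,0,-1,-1,116,0.2],[0,0,0,-1,-1,116,0.6],[0,0,0,-1,-1,116,1],[0,0,0,-1,-1,116,1],[0,0,0,-1,-1,116,1],[0,0,0,-1,-1,116,1],[0,0,0,-1,-1,116,1]]';python3 g.py .469,-.311,.063,-75 .385,-.42,.063,-75 .385,-.42,.040,-75
```

```text
time: 2.5
tool_pos: [0.4702, -0.3108, 0.0391]
ee_rot: [2.492, -1.912, 0.002]
ft_force: [-2.6, 0.0, 11.6]
finger_gap: 0.665
t 2.5 pos [ 0.4702 -0.3108  0.0391] az -74.99 tilt [ 0.0012 -0.0009] gap 0.6650738052228662 F [-2.6  0.  11.6]
[-0.001,-0.001,0.000, -0.1,1.2,-23.9]
[-0.001,-0.001,0.000, 83.5,110.5,-23.9]
[-0.001,-0.001,0.000, 83.4,110.5,-0.9]
```

```bash
python3 -m crank '[[0,0,0,0,0,-12,1],[0,0,0,0,0,-24,1],[0,0,0,30,40,-24,1],[0,0,0,55,75,-24,1],[0,0,0,75,100,-24,1],[0,0,0,84,110,-24,1],[0,0,0,84,110,-24,1],[0,0,0,84,110,-24,1],[0,0,0,84,110,-12,1],[0,0,0,84,110,-4,1],[0,0,0,84,110,0,1],[0,0,0,84,110,0,1],[0,0,0,84,110,0,0.5],[0,0,0,84,110,0,0],[0,0,0,84,110,0,-1],[0,0,0,84,110,0,-1],[0,0,0,84,110,0,-1],[0,0,0,84,110,-50,-1],[0,0,0,84,110,-100,-1],[0,0,0,84,110,-120,-1]]'
python3 g.py .5055,-.2946,.16,16.5 .5055,-.2946,.004,16.5
```

```text
time: 4.5
tool_pos: [0.3861, -0.4213, 0.1621]
ee_rot: [2.491, -1.912, 0.007]
ft_force: [-0.3, -0.1, -0.1]
finger_gap: 1.002
t 4.5 pos [ 0.3861 -0.4213  0.1621] az -75.01 tilt [ 0.0029 -0.0035] gap 1.0015975372259045 F [-0.3 -0.1 -0.1]
[0.002,-0.005,-1.597, -91.5,-148.1,2.0]
[0.002,-0.005,-1.597, -92.1,-147.8,158.0]
```

```bash
python3 -m crank '[[0,0,-1.597,-92,-148,0,-1],[0,0,-1.597,-92,-148,0,-1],[0,0,-1.597,-92,-148,0,-1],[0,0,-1.597,-92,-148,0,-1],[0,0,-1.597,-92,-148,0,-1],[0,0,-1.597,-92,-148,0,-1],[0,0,-1.597,-92,-148,0,-1],[0,0,-1.597,-92,-148,0,-1],[0,0,-1.597,-92,-148,0,-1],[0,0,-1.597,-92,-148,0,-1],[0,0,-1.597,-92,-148,0,-1],[0,0,-1.597,-92,-148,0,-1],[0,0,-1.597,-92,-148,0,-1],[0,0,-1.597,-92,-148,0,-1]]'
python3 - <<'E'
from h import *
W=snap("wrist","w2");snap("top","t2")
w=cv2.imread('pics/w2.png');t=cv2.imread('pics/t2.png')
cv2.imwrite('pics/v2.png',np.hstack([cv2.resize(w,(400,300)),cv2.resize(t[240:345,310:450],(400,300))]))
p=np.array([.5055,-.2946,0]);u=np.array([np.cos(np.radians(106.5)),np.sin(np.radians(106.5)),0])
for x,z in((40,.032),(-40,.032),(125,.03)):print(np.round(proj(W,p+u*x/1000+[0,0,z],True),1))
np.save('W2.npy',W,allow_pickle=True)
E
python3 g.py .5055,-.2946,.004,16.5
```

```text
time: 5.9
tool_pos: [0.5041, -0.2927, 0.1579]
ee_rot: [-3.11, -0.447, 0.0]
ft_force: [-0.1, 0.3, 0.7]
finger_gap: 1.0
[322.3 183.3]
[322.5 276.6]
[322.   77.8]
t 6.0 pos [ 0.5042 -0.2927  0.1579] az 16.42 tilt [-0.  0.] gap 1.0020390587485128 F [-1.   0.3  0.1]
[-0.000,0.000,-0.001, 0.7,2.2,153.9]
```

View pics/w2.png

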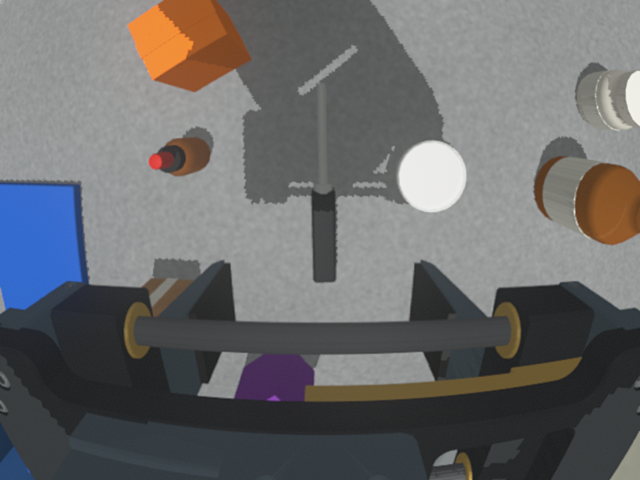

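The wrist view shows the puller alone between the open fingers: handle from (324,188) to (325,281), shaft to (322,82), and the petri dish clear at (432,176). The handle is about 4 mm further back than I had estimated, so I correct for that and grasp.

```bash
python3 g.py .508,-.298,.005,17;
```

```text
t 6.0 pos [ 0.5042 -0.2927  0.1579] az 16.42 tilt [-0.  0.] gap 1.0020390587485128 F [-1.   0.3  0.1]
[-0.000,0.000,-0.010, 2.2,6.2,152.9]
```

```bash
python3 -m crank '[[0,0,-0.01,2,6,50,-1],[0,0,-0.01,2,6,100,-1],[0,0,-0.01,2,6,135,-1],[0,0,-0.01,2,6,152,-1],[0,0,-0.01,2,6,153,-0.5],[0,0,-0.01,2,6,153,0],[0,0,-0.01,2,6,153,0.5],[0,0,-0.01,2,6,153,1],[0,0,-0.01,2,6,153,1],[0,0,-0.01,2,6,153,1],[0,0,-0.01,2,6,153,1]]'; python3 g.py .508,-.298,.25,17
```

```text
time: 7.1
tool_pos: [0.5079, -0.298, 0.0052]
ee_rot: [3.107, 0.466, 0.0]
ft_force: [0.3, 0.1, 0.8]
finger_gap: 0.418
t 7.1 pos [ 0.5079 -0.298   0.0052] az 17.08 tilt [ 0.0003 -0.0002] gap 0.41841855151681895 F [0.3 0.1 0.8]
[0.000,-0.000,0.001, 0.1,0.1,-244.8]
```

```bash
python3 -m crank '[[0,0,0,0,0,0,1],[0,0,0,0,0,0,1],[0,0,0,0,0,0,1],[0,0,0,0,0,0,1],[0,0,0,0,0,0,1],[0,0,0,0,0,-10,1],[0,0,0,0,0,-40,1],[0,0,0,0,0,-90,1],[0,0,0,0,0,-140,1],[0,0,0,0,0,-190,1],[0,0,0,0,0,-220,1],[0,0,0,0,0,-230,1],[0,0,0,0,0,-230,1]]'; python3 - <<'E'
from h import *
W=snap("wrist","w3");T=snap("top","t3");S=snap("scene","s3")
w=cv2.imread('pics/raw_w3.png');t=cv2.imread('pics/raw_t3.png');s=cv2.imread('pics/raw_s3.png')
c=lambda im,x,y,w,h:cv2.resize(im[y:y+h,x:x+w],(400,300),interpolation=cv2.INTER_CUBIC)
cv2.imwrite('pics/v3.png',np.vstack([np.hstack([c(w,0,0,640,480),c(t,300,200,160,120)]),np.hstack([c(t,110,205,120,90),c(s,405,180,120,90)])]))
E
python3 g.py
```

```text
time: 8.4
tool_pos: [0.5081, -0.2981, 0.236]
ee_rot: [3.105, 0.466, 0.003]
ft_force: [0.7, -0.0, -2.5]
finger_gap: 0.212
t 8.55 pos [ 0.5069 -0.2973  0.2329] az 17.07 tilt [-0.0024  0.0016] gap 0.213675156726658 F [ 1.7 -0.4 -2.3]
```

View pics/v3.png

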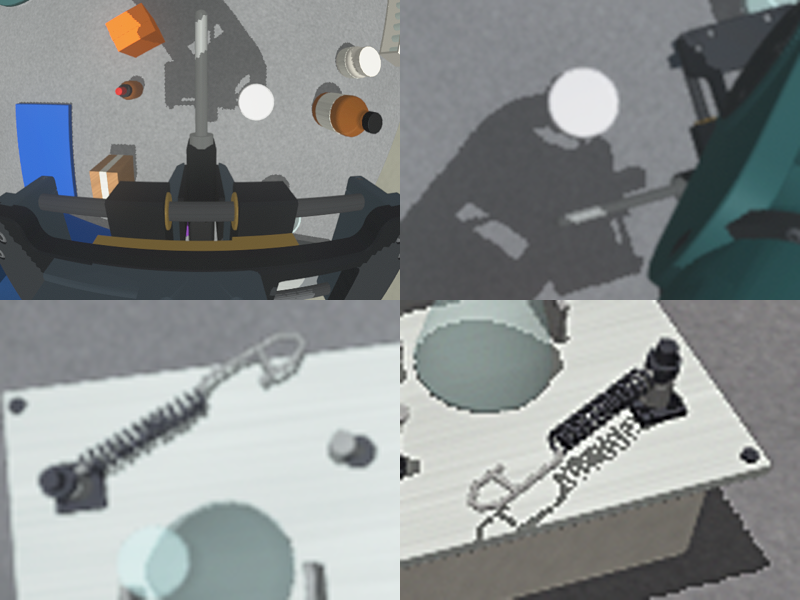

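Held: the gap is 19 mm and the handle sits between the pads, with the shaft forward to wrist pixel (325,24) and the carton standing clear at (180,280). In the top view the tip is at about (368,287), the pivot pin at (127.4,259) and the eye's outer end at (200,217.6).

```bash
python3 - <<'E'
from h import *
T=env.camera_info("top");S=env.camera_info("scene")
piv=lambda x,y:(110+x*.3,205+(y-300)*.3)
sc=lambda x,y:(405+(x-400)*.3,180+(y-300)*.3)
V=tri([ray(T,piv(58,479)),ray(S,sc(664,345))]);print('pivtop',V)
P=tri([ray(T,piv(343,441)),ray(S,(403.7,212.5))]);print('post',P)
E=tri([ray(T,piv(302,340)),ray(S,sc(470,492))]);print('eye',E)
V2=np.array([V[0],V[1]]);d=P[:2]-V2;print(np.linalg.norm(d),np.degrees(np.arctan2(d[1],d[0])))
for uv in((302,340),(300,355),(283,334)):
    e=atz(T,piv(*uv),.135)[:2]-V2;print(uv,np.linalg.norm(e),np.degrees(np.arctan2(e[1],e[0])))
for uv in((203,396),(150,436)):
    e=atz(T,piv(*uv),.135)[:2]-V2;print('coil',np.linalg.norm(e),np.degrees(np.arctan2(e[1],e[0])))
for uv in((470,492),(480,510)):
    e=atz(S,sc(*uv),.135)[:2]-V2;print('sc',np.linalg.norm(e),np.degrees(np.arctan2(e[1],e[0])))
print('tip',atz(T,(368,287),.256))
# corners-based shaker yaw
c=[atz(T,(105+x/3,205+(y-240)/3),.1)[:2] for x,y in((31,336),)]
E
```

```text
pivtop [0.51964029 0.26944788 0.14987358]
post [0.54567246 0.1046278  0.15241246]
eye [0.60563874 0.1333831  0.14361497]
0.1668632138804566 -81.02467905704489
(302, 340) 0.16093752366907657 -57.1308932729849
(300, 355) 0.15564454827197752 -59.798291802915514
(283, 334) 0.15335001788500027 -53.76217895502661
coil 0.09445866150936827 -56.437525984660624
coil 0.05636629711883293 -60.65442616443982
sc 0.15360046148738288 -59.12959975152054
sc 0.15932811714537265 -54.55483842410091
tip [ 0.47415701 -0.18428763  0.256     ]
```

```bash
python3 g.py .694,.001,.235,33 .694,.001,.18,33
```

```text
t 8.55 pos [ 0.5069 -0.2973  0.2329] az 17.07 tilt [-0.0024  0.0016] gap 0.213675156726658 F [ 1.7 -0.4 -2.3]
[-0.002,0.002,-0.278, 266.4,-230.2,-2.1]
[-0.002,0.002,-0.278, 266.5,-230.1,52.9]
```

```bash
python3 -m crank '[[0,0,-0.278,266,-230,0,1],[0,0,-0.278,266,-230,0,1],[0,0,-0.278,266,-230,0,1],[0,0,-0.278,266,-230,0,1],[0,0,-0.278,266,-230,0,1],[0,0,-0.278,266,-230,0,1],[0,0,-0.278,266,-230,0,1],[0,0,-0.278,266,-230,20,1],[0,0,-0.278,266,-230,40,1],[0,0,-0.278,266,-230,53,1],[0,0,-0.278,266,-230,53,1],[0,0,-0.278,266,-230,53,1]]'; python3 g.py; python3 - <<'E'
from h import *
W=snap("wrist","w4");np.save('W4.npy',W,allow_pickle=True)
T=snap("top","t4");S=snap("scene","s4")
w=cv2.imread('pics/raw_w4.png');t=cv2.imread('pics/raw_t4.png');s=cv2.imread('pics/raw_s4.png')
c=lambda im,x,y,w,h:cv2.resize(im[y:y+h,x:x+w],(400,300),interpolation=cv2.INTER_CUBIC)
print(proj(W,[.6,.146,.135],True),proj(W,[.626,.106,.175],True))
cv2.imwrite('pics/v4.png',np.vstack([np.hstack([c(w,0,0,640,480),c(w,240,0,160,120)]),np.hstack([c(t,130,195,120,90),c(s,375,190,120,90)])]))
E
```

```text
time: 9.75
tool_pos: [0.6943, -0.0003, 0.1815]
ee_rot: [-3.012, -0.891, 0.002]
ft_force: [-0.3, -0.8, -2.0]
finger_gap: 0.218
t 9.75 pos [ 6.943e-01 -3.000e-04  1.815e-01] az 32.97 tilt [-0.0011  0.0001] gap 0.21750765796118796 F [-0.3 -0.8 -2. ]
(np.float64(322.6944675232699), np.float64(-22.011776568237167)) (np.float64(322.9752126029076), np.float64(32.74254462737565))
```

View pics/v4.png

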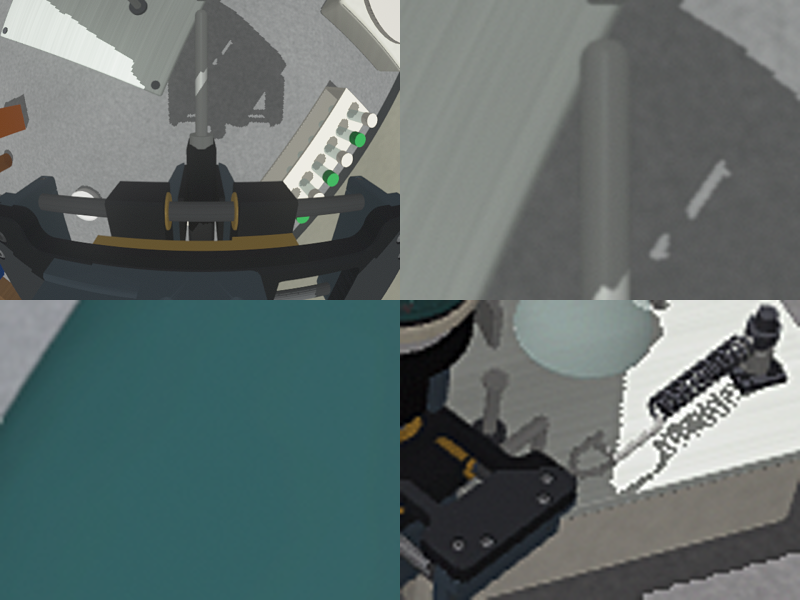

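The wrist view shows the shaft's end at about (321,16), but the eye is cut off at the top edge and the arm blocks the top camera. I'll rise and look from two lateral places.

```bash
python3 -m crank '[[0,0,0,25,20,-40,1],[0,0,0,50,20,-80,1],[0,0,0,60,20,-120,1],[0,0,0,60,20,-150,1],[0,0,0,60,20,-150,1],[0,0,0,60,20,-150,1],[0,0,0,60,20,-150,1]]' | head -2; python3 - <<'E'
from h import *
W=snap("wrist","w5");np.save('W5.npy',W,allow_pickle=True);s=env.sense();print(s["tool_pos"],s["qd"])
E
python3 -m crank '[[0,0,0,-50,0,0,1],[0,0,0,-100,0,0,1],[0,0,0,-120,0,0,1],[0,0,0,-120,0,0,1],[0,0,0,-120,0,0,1],[0,0,0,-120,0,0,1]]' | head -2; python3 - <<'E'
from h import *
W=snap("wrist","w6");np.save('W6.npy',W,allow_pickle=True);s=env.sense();print(s["tool_pos"],s["qd"])
a,b=[np.load(f'W{i}.npy',allow_pickle=True).item() for i in(5,6)]
V=[.5196,.2694,.149]
for W in(a,b):print(proj(W,[.6,.146,.135],True),proj(W,V,True),proj(W,[.545,.104,.15],True))
w,x=[cv2.imread(f'pics/raw_w{i}.png') for i in (5,6)]
def c(im,W):
    u,v=proj(W,[.57,.17,.135],True);x0=int(min(max(u-100,0),440));y0=int(min(max(v-70,0),330));print(x0,y0)
    return cv2.resize(im[y0:y0+150,x0:x0+200],(800,600),interpolation=cv2.INTER_CUBIC)
cv2.imwrite('pics/v5.png',c(w,a));cv2.imwrite('pics/v6.png',c(x,b))
E
```

```text
time: 10.6
tool_pos: [0.755, 0.0158, 0.3305]
[0.75498638 0.0158007  0.33032067] [-0.00029764  0.00458418 -0.0024327   0.00040923  0.0020612   0.00165338]
time: 11.25
tool_pos: [0.6556, -0.049, 0.3314]
[ 0.65565799 -0.04896901  0.33142744] [ 0.00176135 -0.00072315 -0.00134689 -0.00103963 -0.00024383 -0.00078835]
(np.float64(262.0410949142485), np.float64(21.993791376856507)) (np.float64(264.5413703752203), np.float64(-101.6430554642613)) (np.float64(190.64167579003978), np.float64(29.226962690038334))
(np.float64(382.33213086033373), np.float64(21.927638250975576)) (np.float64(379.38633085059155), np.float64(-101.53470071650446)) (np.float64(311.9103645362286), np.float64(20.59847928714811))
150 0
269 0
```

View pics/v5.png

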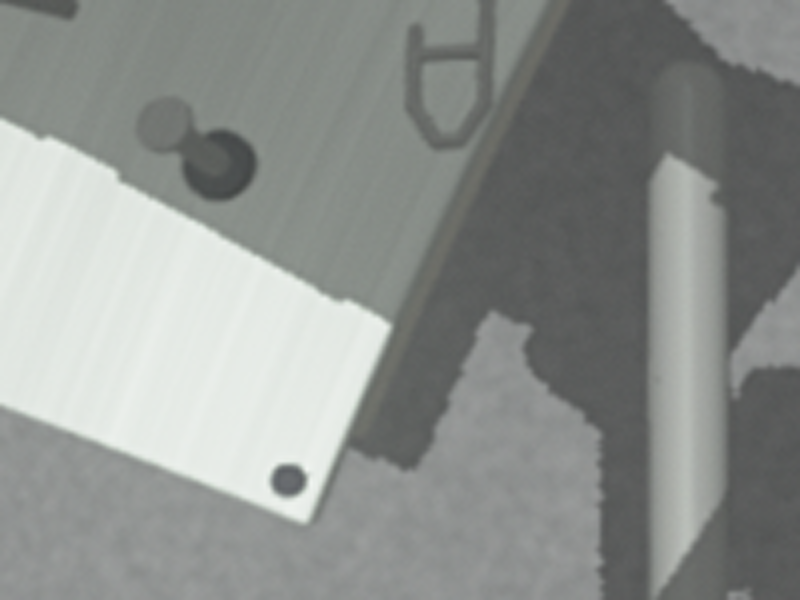

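View pics/v6.png

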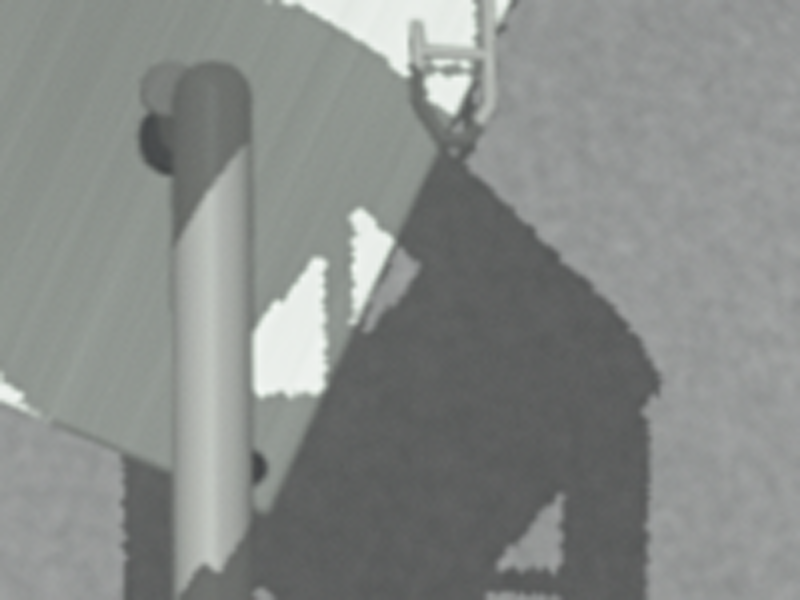

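Both crops show the eye clearly. In v5 its cross wire is at (451,50) and its outer end at (447,142); in v6 they are at (452,53) and (453,150). The shaft's end is at (688,65) and (212,65), and the post head at (165,124) and (165,88).

```bash
python3 - <<'E'
from h import *
a,b=[np.load(f'W{i}.npy',allow_pickle=True).item() for i in(5,6)]
A=lambda u,v:(150+u/4,v/4);B=lambda u,v:(269+u/4,v/4)
def two(n,p,q):
    X=tri([ray(a,A(*p),True),ray(b,B(*q),True)]);print(n,(X*1000).round(1));return X
c=two('cross',(451,50),(453,53));o=two('outer',(447,142),(453,150));h=two('head',(165,124),(166,88))
for z in(.135,):
    C=(atz(a,A(451,50),z,True)+atz(b,B(453,53),z,True))/2;O=(atz(a,A(447,142),z,True)+atz(b,B(453,150),z,True))/2
    print(C,O,np.linalg.norm(C-O),np.degrees(np.arctan2(*(O-C)[[1,0]])))
    print('each',atz(a,A(451,50),z,True),atz(b,B(453,53),z,True))
for V in([.5196,.2694,0],[.519,.2714,0]):
    d=C-np.array(V);print('B',np.linalg.norm(d[:2]),np.degrees(np.arctan2(d[1],d[0])))
print('head',atz(a,A(165,124),.15,True),atz(b,B(166,88),.15,True))
for W,f,px,tcp in((a,A,(688,65),[.755,.0158,.3303]),(b,B,(212,65),[.6557,-.049,.3314])):
    az=np.radians(32.97);tx=np.array([np.cos(az),np.sin(az)]);f2=np.array([-np.sin(az),np.cos(az)])
    e=atz(W,f(*px),tcp[2]+.021+.0,True)[:2]-tcp[:2];print('tip end in tool: fwd',e@f2,'lat',e@tx)
    e=atz(W,f(px[0]+4,300),tcp[2]+.021+.0,True)[:2]-tcp[:2];print('  shaft mid: fwd',e@f2,'lat',e@tx)
E
python3 g.py
```

```text
cross [594.6 155.  133.7]
outer [608.3 132.9 134.3]
head [543.7 103.3 144. ]
[0.59480656 0.15456095 0.135     ] [0.60840019 0.13269316 0.135     ] 0.025748536156468934 -58.13375094513903
each [0.5947547  0.15503117 0.135     ] [0.59485841 0.15409072 0.135     ]
B 0.13727357778548846 -56.77974757895465
B 0.1392767003100781 -57.02401623864224
head [0.54668383 0.10271565 0.15      ] [0.54468121 0.10206844 0.15      ]
tip end in tool: fwd 0.12587936779876796 lat -2.5338918678771694e-06
  shaft mid: fwd 0.10068693856977608 lat 0.0003988068281150503
tip end in tool: fwd 0.12583328285442963 lat -0.0002046765151414165
  shaft mid: fwd 0.10069384323314874 lat 0.00020763944905900084
t 11.3 pos [ 0.6557 -0.049   0.3314] az 33.03 tilt [-0.0005  0.0001] gap 0.21599657640913167 F [ 1.  -0.5 -1.3]
```

```bash
python3 g.py .668,.0418,.20,33 .668,.0418,.129,33
```

```text
t 11.3 pos [ 0.6557 -0.049   0.3314] az 33.03 tilt [-0.0005  0.0001] gap 0.21599657640913167 F [ 1.  -0.5 -1.3]
[-0.000,0.000,0.000, 59.9,-69.3,131.4]
[-0.000,0.000,0.000, 59.9,-69.3,202.4]
```

```bash
python3 -m crank '[[0,0,0,30,-35,30,1],[0,0,0,60,-69,60,1],[0,0,0,60,-69,100,1],[0,0,0,60,-69,131,1],[0,0,0,60,-69,131,1],[0,0,0,60,-69,131,1]]';python3 g.py .668,.0418,.175,33 .668,.0418,.129,33
```

```text
time: 11.9
tool_pos: [0.6684, 0.0414, 0.2013]
ee_rot: [-3.012, -0.893, 0.001]
ft_force: [0.1, 0.5, -1.5]
finger_gap: 0.219
t 11.9 pos [0.6684 0.0414 0.2013] az 33.02 tilt [-0.0005 -0.    ] gap 0.21887672879778938 F [ 0.1  0.5 -1.5]
[-0.000,0.000,0.000, -0.1,-0.5,26.3]
[-0.000,0.000,0.000, -0.1,-0.5,72.3]
```

```bash
python3 -m crank '[[0,0,0,0,0,25,1],[0,0,0,0,0,45,1],[0,0,0,0,0,55,1],[0,0,0,0,0,58,1],[0,0,0,0,0,61,1],[0,0,0,0,0,64,1]]';python3 -m crank '[[0,0,0,0,0,3,1],[0,0,0,0,0,6,1],[0,0,0,0,0,8,1],[0,0,0,0,0,8,1],[0,0,0,0,0,8,1]]'; python3 g.py
```

```text
time: 12.5
tool_pos: [0.6687, 0.0411, 0.1381]
ee_rot: [3.012, 0.892, 0.003]
ft_force: [1.0, -0.3, -1.8]
finger_gap: 0.214
time: 13.0
tool_pos: [0.6679, 0.0412, 0.129]
ee_rot: [-3.012, -0.892, 0.0]
ft_force: [-0.3, -0.1, -1.6]
finger_gap: 0.223
t 13.0 pos [0.6679 0.0412 0.129 ] az 33.0 tilt [-0. -0.] gap 0.222999474958203 F [-0.3 -0.1 -1.6]
```

```bash
python3 -m crank '[[0,0,0,0,5,0,1],[0,0,0,0,10,0,1],[0,0,0,0,15,0,1],[0,0,0,0,20,0,1],[0,0,0,0,20,0,1],[0,0,0,0,20,0,1]]'; python3 - <<'E'
from h import *
f=[]
for i in range(4):
    env.capture("top" if i<3 else "scene");f.append(env.sense()["ft_force"])
print(np.mean(f,0))
E
```

```text
time: 13.6
tool_pos: [0.6787, 0.0243, 0.1288]
ee_rot: [-3.012, -0.892, 0.0]
ft_force: [-1.2, 2.8, -2.6]
finger_gap: 0.219
[-1.94862526  2.93304463 -0.98136066]
```

The tip has caught the eye: the wrist feels 3.5 N pointing at the pivot, and tip radius 171 mm gives about 14 mm of stretch. Next I plan the stretch and the arc.

```bash
cat > arc.py <<'E'
from g import *
V=np.array([.519,.271]);L=.1225
def wp(th,r,z=.129):
    t=np.radians(th);p=V+(r+L)*np.array([np.cos(t),np.sin(t)]);return(p[0],p[1],z,th+90)
def now():
    s=env.sense();M=R.from_rotvec(s["ee_rot"]).as_matrix();tip=s["tool_pos"][:2]-L*M[:2,1]-V
    print('tip r %.4f th %.2f'%(np.hypot(*tip),np.degrees(np.arctan2(tip[1],tip[0]))))
E
python3 - <<'E'
from arc import *
now();goal(wp(-57,.2105))
goal(*[wp(t,.2105) for t in(-57,-60,-63,-66,-69,-72,-75,-78,-80,-81.2)])
E
```

```text
tip r 0.1712 th -57.13
t 13.8 pos [0.6786 0.0245 0.1289] az 33.01 tilt [-0.0001  0.0001] gap 0.21832173901573546 F [-3.   3.6 -1.2]
[-0.000,0.000,0.000, 0.4,39.3,-0.1]
t 13.8 pos [0.6786 0.0245 0.1289] az 33.01 tilt [-0.0001  0.0001] gap 0.21832173901573546 F [-3.   3.6 -1.2]
[-0.000,0.000,0.000, 0.4,39.3,-0.1]
[-0.000,0.000,0.052, -17.0,38.9,-0.1]
[-0.000,0.000,0.105, -34.4,37.5,-0.1]
[-0.000,0.000,0.157, -51.7,35.2,-0.1]
[-0.000,0.000,0.210, -68.9,32.0,-0.1]
[-0.000,0.000,0.262, -85.8,28.0,-0.1]
[-0.000,0.000,0.314, -102.5,23.0,-0.1]
[-0.000,0.000,0.367, -119.0,17.2,-0.1]
[-0.000,0.000,0.402, -129.7,12.8,-0.1]
[-0.000,0.000,0.422, -136.1,10.0,-0.1]
```

```bash
python3 -m crank '[[0,0,0,0,10,0,1],[0,0,0,0,20,0,1],[0,0,0,0,30,0,1],[0,0,0,0,39,0,1],[0,0,0,0,39,0,1],[0,0,0,0,39,0,1],[0,0,0,0,39,0,1]]'; python3 -c "
from arc import *
now();f=[]
for i in range(3): env.capture('scene');f.append(env.sense()['ft_force'])
print(np.mean(f,0))
goal(*[wp(t,.2105) for t in(-60,-63,-66,-69,-72,-75,-77)])
"
```

```text
time: 14.5
tool_pos: [0.6997, -0.0083, 0.1286]
ee_rot: [-3.012, -0.892, 0.001]
ft_force: [-4.2, 6.7, -1.7]
finger_gap: 0.216
tip r 0.2101 th -57.15
[-3.48570792  6.19747965 -2.16800272]
t 14.65 pos [ 0.6997 -0.0082  0.1287] az 32.99 tilt [-0.001   0.0005] gap 0.21845759329873415 F [-3.9  6.  -1.9]
[-0.001,0.001,0.052, -16.9,-0.0,-0.3]
[-0.001,0.001,0.105, -34.2,-1.4,-0.3]
[-0.001,0.001,0.157, -51.5,-3.7,-0.3]
[-0.001,0.001,0.209, -68.7,-6.8,-0.3]
[-0.001,0.001,0.262, -85.6,-10.9,-0.3]
[-0.001,0.001,0.314, -102.3,-15.8,-0.3]
[-0.001,0.001,0.349, -113.3,-19.6,-0.3]
```

```bash
python3 -m crank '[[0,0,0.052,-17,0,0,1],[0,0,0.105,-34,-1,0,1],[0,0,0.157,-52,-4,0,1],[0,0,0.209,-69,-7,0,1],[0,0,0.262,-86,-11,0,1],[0,0,0.305,-99,-15,0,1],[0,0,0.305,-99,-15,0,1],[0,0,0.305,-99,-15,0,1]]'; python3 -c "
from arc import *
now()
T=snap('wrist','w7');T=snap('top','t7');S=snap('scene','s7')
t=cv2.imread('pics/raw_t7.png');s=cv2.imread('pics/raw_s7.png')
c=lambda im,x,y,w,h:cv2.resize(im[y:y+h,x:x+w],(400,300),interpolation=cv2.INTER_CUBIC)
cv2.imwrite('pics/v7.png',np.hstack([c(t,150,205,120,90),c(s,375,180,120,90)]))
goal(*[wp(t,.2115) for t in(-77,-79,-80,-81.2,-82)])
"
```

```text
time: 15.45
tool_pos: [0.6085, -0.0497, 0.129]
ee_rot: [-3.112, -0.423, 0.0]
ft_force: [-1.8, 6.8, -2.2]
finger_gap: 0.217
tip r 0.2105 th -74.35
t 15.6 pos [ 0.6087 -0.0496  0.1289] az 15.51 tilt [-0.0002  0.0005] gap 0.21524893672509363 F [-1.5  7.1 -2. ]
[-0.001,0.000,0.044, -15.4,0.7,-0.1]
[-0.001,0.000,0.079, -27.0,0.0,-0.1]
[-0.001,0.000,0.096, -32.8,-0.5,-0.1]
[-0.001,0.000,0.117, -39.8,-1.2,-0.1]
[-0.001,0.000,0.131, -44.4,-1.8,-0.1]
```

View pics/v7.png

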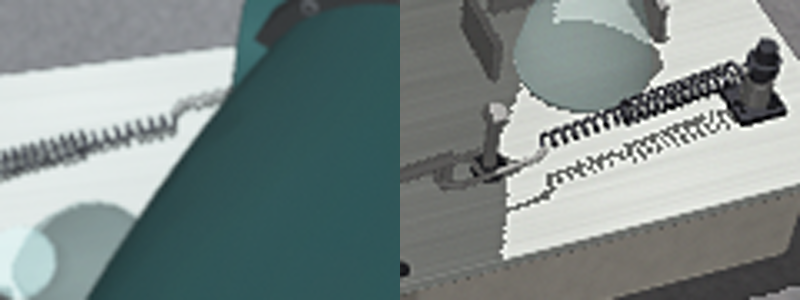

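The scene crop shows the stretched spring with the hook, barb at about (445,178), just beyond and in front of the post at (495,140). I continue the swing slowly.

```bash
python3 -m crank '[[0,0,0.02,-7,1,0,1],[0,0,0.044,-15,1,0,1],[0,0,0.062,-21,0,0,1],[0,0,0.079,-27,0,0,1],[0,0,0.096,-33,0,0,1],[0,0,0.117,-40,-1,0,1],[0,0,0.117,-40,-1,0,1],[0,0,0.117,-40,-1,0,1]]'; python3 -c "
from arc import *
now();f=[]
for i in range(4): env.capture('scene');f.append(env.sense()['ft_force'])
print(np.mean(f,0))
goal(*[wp(t,.194) for t in(-81.2,)],wp(-81.2,.2115))
"
```

```text
time: 16.4
tool_pos: [0.57, -0.0594, 0.129]
ee_rot: [-3.132, -0.241, -0.0]
ft_force: [-1.0, 6.8, -2.7]
finger_gap: 0.216
tip r 0.2118 th -81.23
[-1.15751814  7.34735165 -2.09192793]
t 16.6 pos [ 0.5701 -0.0593  0.129 ] az 8.8 tilt [0.0002 0.0005] gap 0.21284192986115258 F [-1.8  7.8 -1.9]
[-0.000,-0.000,0.000, -0.0,-17.8,0.0]
[-0.000,-0.000,0.000, -0.0,-0.3,0.0]
```

```bash
python3 -m crank '[[0,0,0,0,-4,0,1],[0,0,0,0,-8,0,1],[0,0,0,0,-12,0,1],[0,0,0,0,-16,0,1],[0,0,0,0,-20,0,1],[0,0,0,0,-23,0,1],[0,0,0,0,-23,0,1],[0,0,0,0,-23,0,1]]'; python3 -c "
from arc import *
now();f=[]
for i in range(4): env.capture('scene');f.append(env.sense()['ft_force'])
print(np.mean(f,0));goal()
"
```

```text
time: 17.4
tool_pos: [0.5667, -0.0369, 0.129]
ee_rot: [3.132, 0.242, 0.001]
ft_force: [0.9, 0.1, -1.9]
finger_gap: 0.221
tip r 0.1891 th -81.22
[ 0.51523816  0.34218955 -2.08328224]
t 17.6 pos [ 0.5665 -0.0369  0.129 ] az 8.82 tilt [ 0.0001 -0.0001] gap 0.21461386032346919 F [ 0.6  0.5 -2.3]
```

Pull force dropped to zero at tip radius 189 mm, so the post now carries the spring. I lift the tip straight out.

```bash
python3 -m crank '[[0,0,0,0,0,-4,1],[0,0,0,0,0,-8,1],[0,0,0,0,0,-12,1],[0,0,0,0,0,-20,1],[0,0,0,0,0,-40,1],[0,0,0,0,0,-80,1],[0,0,0,0,0,-100,1],[0,0,0,0,60,-100,1],[0,0,0,0,60,-100,1],[0,0,0,0,60,-100,1],[0,0,0,0,60,-100,1]]'; python3 -c "
from arc import *
S=snap('scene','s8');W=snap('wrist','w8')
s=cv2.imread('pics/raw_s8.png');w=cv2.imread('pics/raw_w8.png')
c=lambda im,x,y,w,h:cv2.resize(im[y:y+h,x:x+w],(400,300),interpolation=cv2.INTER_CUBIC)
cv2.imwrite('pics/v8.png',np.hstack([c(s,375,180,120,90),c(w,240,0,160,120)]))
goal((.4885,-.215,.12,17),(.4885,-.215,.0052,17))
"
```

```text
time: 18.7
tool_pos: [0.5753, -0.0957, 0.2289]
ee_rot: [-3.132, -0.241, 0.001]
ft_force: [-0.4, -0.7, -2.8]
finger_gap: 0.219
t 18.8 pos [ 0.5754 -0.0952  0.2288] az 8.85 tilt [-0.0005  0.0003] gap 0.21825184803783004 F [ 0.1 -0.6 -2.2]
[-0.000,0.000,-0.142, -104.2,105.1,108.8]
[-0.000,0.000,-0.142, -104.1,105.1,223.6]
```

View pics/v8.png

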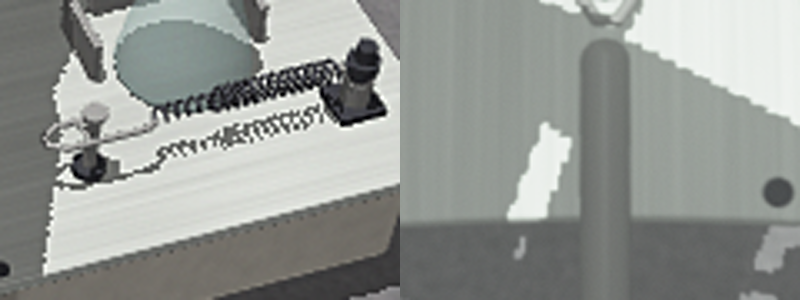

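The spring is seated round the post (95,130) and the puller is free. I return the puller to the spot it came from, which is known to be clear.

```bash
python3 g.py .508,-.298,.12,17 .508,-.298,.0055,17
```

```text
t 18.8 pos [ 0.5754 -0.0952  0.2288] az 8.85 tilt [-0.0005  0.0003] gap 0.21825184803783004 F [ 0.1 -0.6 -2.2]
[-0.000,0.000,-0.142, -97.7,190.1,108.8]
[-0.000,0.000,-0.142, -97.7,190.1,223.3]
```

```bash
python3 -m crank '[[0,0,-0.142,-98,190,0,1],[0,0,-0.142,-98,190,0,1],[0,0,-0.142,-98,190,0,1],[0,0,-0.142,-98,190,0,1],[0,0,-0.142,-98,190,30,1],[0,0,-0.142,-98,190,70,1],[0,0,-0.142,-98,190,110,1],[0,0,-0.142,-98,190,150,1],[0,0,-0.142,-98,190,180,1],[0,0,-0.142,-98,190,205,1],[0,0,-0.142,-98,190,215,1],[0,0,-0.142,-98,190,219,1],[0,0,-0.142,-98,190,221,1],[0,0,-0.142,-98,190,222,1],[0,0,-0.142,-98,190,222,1]]'; python3 g.py .508,-.298,.0052,17
```

```text
time: 20.3
tool_pos: [0.5085, -0.299, 0.0079]
ee_rot: [3.106, 0.463, 0.002]
ft_force: [0.5, 0.5, -2.4]
finger_gap: 0.214
t 20.3 pos [ 0.5085 -0.299   0.0079] az 16.96 tilt [ 0.0012 -0.0007] gap 0.21420892391856608 F [ 0.5  0.5 -2.4]
[0.001,-0.001,-0.001, -0.2,-1.1,2.7]
```

```bash
python3 -m crank '[[0,0,0,0,0,1.5,1],[0,0,0,0,0,2.5,1],[0,0,0,0,0,3,1],[0,0,0,0,0,3,0.5],[0,0,0,0,0,3,0],[0,0,0,0,0,3,-0.5],[0,0,0,0,0,3,-1],[0,0,0,0,0,3,-1],[0,0,0,0,0,3,-1],[0,0,0,0,0,3,-1],[0,0,0,0,0,3,-1],[0,0,0,0,0,3,-1],[0,0,0,0,0,-30,-1],[0,0,0,0,0,-80,-1],[0,0,0,0,0,-130,-1],[0,0,0,0,0,-180,-1],[0,0,0,-30,0,-230,-1],[0,0,0,-80,30,-250,-1],[0,0,0,-80,30,-250,-1],[0,0,0,-80,30,-250,-1]]'; python3 -c "
from h import *
S=snap('scene','s9');W=snap('wrist','w9')
s=cv2.imread('pics/raw_s9.png');w=cv2.imread('pics/raw_w9.png')
cv2.imwrite('pics/v9.png',np.hstack([cv2.resize(s[120:360,:],(640,240))[:, :520],cv2.resize(w,(320,240))[:,:280]]))
"; python3 g.py
```

```text
time: 22.3
tool_pos: [0.4394, -0.3522, 0.2581]
ee_rot: [3.106, 0.459, 0.002]
ft_force: [-0.1, -0.0, -0.0]
finger_gap: 1.001
t 22.4 pos [ 0.4401 -0.3505  0.2562] az 16.91 tilt [-0.0005  0.0007] gap 0.999990313987363 F [-0.3  1.  -0.3]
```

View pics/v9.png

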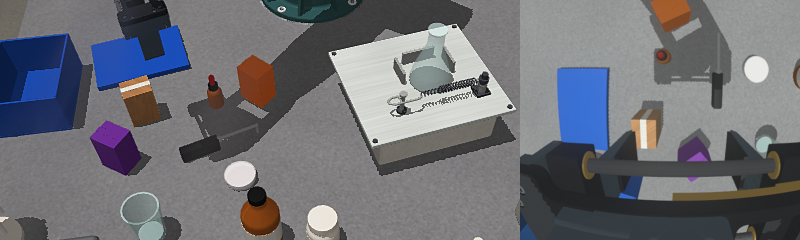

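The spring is seated at (400,105), the puller lies flat at (200,148), the carton stands at (138,100) and the bystanders are in place. The arm is clear, so I hand in.

```bash
python3 -c "
from cell import env
print(env.job_done())"
```

```text
the job is handed in; nothing more can be done
None
```

The spring is hooked round the anchor post and holds by itself. I handed the job in at about 22 s of the 72 s allowed. The hand-in gives no verdict, so the results below are from my own checks.

**What I did:**
- **Carton:** I moved the brown taped carton about 140 mm towards the robot's right, and it is still standing upright.
- **Catching the eye:** I picked the puller up by its handle and found the eye from two wrist-camera views. The tip went in without touching wire, and pulling outward gave a 3.5 N force pointing at the pivot.
- **Stretching and seating:** I stretched the spring by about 51 to 53 mm, some 17 mm beyond where the hook sits on the post. Then I swung it across and eased it back onto the post.
- **Puller:** I lifted it out and laid it back where it had been.

**Last checks:**
- The pull on the puller rose from 3.5 to about 7.4 N, close to what the spring should give. It dropped to about zero once the hook was on the post.
- The last pictures show the hook round the post, the puller lying flat, the flask and bottles standing where they were, and the arm clear of everything.

**What disagreed or was not measured:**
- The measured distance from pivot to post came out at 167 mm instead of 170 mm. I shifted the assumed pivot to fit, which is within the cameras' calibration error.
- The puller was about 4 mm further back than my first estimate, and I corrected this before grasping.
- I did not measure the final pull on the post. I only inferred it from the puller going slack and from the pictures.

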